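# Seat the electrode carriers in their setting blocks

## Robot

A 7-joint arm with a two-finger parallel gripper is mounted at the origin on the work surface. World frame = base frame: x ahead of the robot, y to its left, z up, the work surface at z = 0. Lengths are in mm, angles in rad, forces in N, time in s.
With the tool pointing down it reaches from about 425 to 925 mm from the base axis. Payload 6.8 kg.
Tool frame: the origin (TCP) lies midway between the tips of the shut fingers; the grasp point (between the pads) lies 19 mm behind it; z points along the fingers, y is the line along which they close (so a half turn about z gives the same grasp; the last joint's range is limited). The gripper opens to 88 mm and grips with 3 to 60 N. Pads are 20 mm wide; open, the fingers measure 115 mm over their backs; the gripper's body (75 mm by 178 mm) begins 61 mm behind the grasp point.
Start: joints at [-1.434, 0.477, 0.022, 1.555, -0.011, 1.109, -0.083], TCP at [163.59, 654.894, 222.664] pointing down, gripper open.
Joint ranges: [-2.96, 2.96], [-0.34, 2.1], [-1.41, 1.46], [0.24, 2.44], [-1.37, 4.51], [0.17, 1.92], [-2.96, 2.96]. Speed limits (rad/s): [2.39, 2.39, 3.14, 3.14, 3.14, 3.14, 3.14].

## Interface

Orientations are given as a unit quaternion [w, x, y, z].
In Python, from rig import sensors, camera, hand_in gives the robot as it stands.
- The arm moves only by the shell command python3 -m creep 'ROWS' [OPENING]. ROWS is text: rows parted by semicolons, each of 6 numbers parted by spaces: the shift along the tool's x, y, z normalised to -1 to 1, where 1 is 250 mm, then the turn, a rotation vector about the tool's x, y, z normalised to -1 to 1, where 1 is 120 degrees. In form: tx ty tz rx ry rz; .... A call has 1 to 20 rows; each row is the pose to reach, as a shift and turn from the pose commanded when the call began, along the tool's axes at that moment; what a row does not reach only later rows make up. A row lasts 1/8 s, in which the tool goes at most 62.5 mm and 10.7 degrees, less where a joint would pass 70% of its speed; a pose out of reach is approached as far as the arm can. A call with a number of a shift or a turn outside -1 to 1 is refused whole. A call with a gripper value outside its range is refused whole. OPENING is the opening, from 0 (shut) to 1 (fully open), set as the call begins (- or left out, the last holds). The fingers move at their own pace and stop on an object; the grip force is fixed at half the most. Time passes only in rows, so rows that repeat a pose let the fingers close. It gives the time, the measured TCP pose, the force, the opening and the grip force at its end, in the units of the state.
- sensors.observe(): the state, without advancing time (a new reading comes with each control period).
- camera(name): name is "scene" or "top" or "wrist"; returns a dict with "pixels" (400x640x3 uint8, red, green, blue), "fov_y" (degrees; the focal length in pixels is half the picture's height over the tangent of half this angle, whatever the lens; pixels are square), "cx", "cy" (the principal point, pixels), "eye" and "orientation" of the camera in the world; the wrist camera has in their place "hand_eye" (4x4, takes a point from camera to tool coordinates, whose origin is the TCP and whose axes are the flange's). Camera axes: x right, y down, z forward; pixel columns grow to the right and rows downward; lengths in mm; the calibration is good to about 2 mm. A picture is of the moment at which its call begins: read the wrist's pose just before it. There is no depth.
- hand_in(): hands the job in; it is judged then, once.
The state is a dict: "clock": time; "joints": joint angles; "qd": joint speeds; "joint_torque": joint torques, N m; "tool_pos": TCP position; "eef_rot": TCP orientation; "ft_force": force on the tool from outside, world axes, zero at the start; "wrist_torque": the same for the moment, N m; "width": finger opening in mm; "grip_force": force on a finger pad.
Only numpy, scipy, OpenCV 4.12 (cv2) and the standard library are available. Lean on these libraries where they do the work, as an engineer would, in place of code of your own. Each camera call takes 0.05 s, during which the arm holds its last target. There are 200 camera calls.

## Task

Three steel setting blocks hold copper carriers. Slide the loose black spacer ring over the pillar of the one that has none, so that it lies flat on the copper plate, and press down every carrier that stands proud (yellow neck showing) until all three are fully home on their blocks. Do not knock the other things on the bench out of their places.

Things in the scene. Friction and masses are not known exactly. Their poses are not given: they have to be found in the camera images.
- ring: the loose black plastic spacer ring, lying flat on the bench: outer diameter 54, bore 26, height 18 mm, about 80 g; origin at the centre of its underside, z along its axis
- block_a: the setting block without a spacer ring: dark steel block 90 x 90 x 35 mm, fixed to the bench; origin at the centre of its underside. Pressed into its top is a copper carrier: square plate 62 x 62 x 12 mm with a central steel pillar, 20 mm diameter and 40 mm tall above the plate, top edge bevelled. Below the plate a yellow neck, 52 mm diameter, shows only while the carrier stands proud
- block_b: a setting block with its copper carrier, made like block_a, but whose pillar already carries its black spacer ring (54 mm outer diameter, 18 mm high, fast on the plate; the pillar stands 22 mm above it); its carrier starts proud. Origin at the centre of the block's underside
- block_c: a third setting block exactly like block_b, ring fitted, but already fully home
- plate_a (a point): centre of the upper face of the copper plate of the block without a ring (block_a), at the foot of its steel pillar (moves with the plate; z up)
- plug_a (a joint): how far the copper carrier of the block without a ring (block_a) stands proud of its block, in m: 0 = fully home, plate lying on the block; up to 0.018. Stiff fit: it stays where it is left and needs about 12 N downwards to move
- plate_b (a point): centre of the upper face of the copper plate of the proud ringed block (block_b), at the foot of its steel pillar (moves with the plate; z up)
- plug_b (a joint): how far the copper carrier of the proud ringed block (block_b) stands proud of its block, in m: 0 = fully home, plate lying on the block; up to 0.018. Stiff fit: it stays where it is left and needs about 12 N downwards to move
- plate_c (a point): centre of the upper face of the copper plate of the home ringed block (block_c), at the foot of its steel pillar (moves with the plate; z up)
- plug_c (a joint): how far the copper carrier of the home ringed block (block_c) stands proud of its block, in m: 0 = fully home, plate lying on the block; up to 0.018. Stiff fit: it stays where it is left and needs about 12 N downwards to move
- electrode_1: bystander: loose stepped copper electrode, foot 50 x 40 mm, about 38 mm high; origin under its centre
- electrode_2: bystander: loose stepped copper electrode, foot 50 x 40 mm, about 38 mm high; origin under its centre
- electrode_3: bystander: loose stepped copper electrode, foot 50 x 40 mm, about 38 mm high; origin under its centre
- steel_bar: bystander: loose ground steel bar 40 x 110 x 30 mm; origin under its centre
- green_cup: bystander: open green plastic cup, 68 mm across, 60 mm high; origin under its centre
- brush: bystander: hand brush lying along its x axis
Things that resemble listed ones, but are neither listed nor needed, are in the scene too. Of the things like the ring, leave any that is blue or purple; of the rest the larger one is meant.

How it is judged (in metres and radians):
At the end, for the whole second after the job is handed in: All three carriers are within 2 mm of fully home on their blocks, and the loose ring is round the pillar of block_a, flat on its copper plate (within 3 mm in height, 6 mm off-centre, 0.1 rad), released and at rest (value of joint each of plug_a, plug_b, plug_c below 0.002 m and horizontal distance between ring and plate_a below 0.006 m and z of ring in the frame of plate_a between -0.003 and 0.003 m and angle between the z axis of ring and the z axis of plate_a, either way round below 0.1 rad and linear speed of ring below 0.02 m/s); the robot touches nothing.
It fails at once if another thing on the bench is moved by more than 40 mm (distance of any of electrode_1, electrode_2, electrode_3, steel_bar, green_cup, brush from where it was at the start of the episode above 0.04 m).
It also fails if it takes over 45 s, if anything falls off the work surface, if the arm or the gripper's body presses on something with over 40 N, if the wrist force passes 120 N, or if a joint passes its speed limit or range.

## Working session

There is one attempt and no reset: what is moved stays moved. The work goes in short steps, Python scripts to look and compute and a shell command to move; the robot and the scene stay as the last step left them, time stands still between calls to the robot, and variables do not carry over. Pictures are saved under pics/ and viewed, at most 10 in all, crops included, and the job is handed in when it is done.

```bash
mkdir -p pics; cat > h.py <<'E'
import numpy as np, cv2
from scipy.spatial.transform import Rotation as R
from rig import sensors, camera
def q2R(q): return R.from_quat([q[1],q[2],q[3],q[0]]).as_matrix()
class Cam:
    def __init__(s,name):
        st=sensors.observe(); c=camera(name); s.px=c["pixels"]; s.cx,s.cy=c["cx"],c["cy"]
        s.f=200/np.tan(np.radians(c["fov_y"])/2)
        if name=="wrist":
            T=np.array(c["hand_eye"]); Rt=q2R(st["eef_rot"])
            s.R=Rt@T[:3,:3]; s.eye=Rt@T[:3,3]+np.array(st["tool_pos"])
        else: s.R=q2R(c["orientation"]); s.eye=np.array(c["eye"])
    def at(s,u,v,z):
        d=s.R@np.array([(u-s.cx)/s.f,(v-s.cy)/s.f,1]); return (s.eye+d*(z-s.eye[2])/d[2])
    def proj(s,p):
        q=s.R.T@(np.array(p)-s.eye); return s.cx+s.f*q[0]/q[2], s.cy+s.f*q[1]/q[2]
    def save(s,n): cv2.imwrite("pics/"+n+".png",cv2.cvtColor(s.px,cv2.COLOR_RGB2BGR))
def rows(p):
    "world point for TCP -> shift in tool units"
    st=sensors.observe(); return np.round(q2R(st["eef_rot"]).T@(np.array(p)-st["tool_pos"])/250,4)
E
python3 - <<'E'
from h import *
for n in("top","scene"):
    c=Cam(n); c.save(n); print(n,c.f,c.cx,c.cy,c.eye,c.R.round(3).tolist())
s=sensors.observe(); print(s); print(q2R(s["eef_rot"]).round(3))
E
```

```text
top 368.9323111529841 316.6658012766495 195.18091570070715 [432.87027263  -3.18917276 831.42775628] [[-0.003, -0.983, 0.182], [-1.0, 0.005, 0.01], [-0.011, -0.182, -0.983]]
scene 398.21468808473173 317.29730257420454 200.81259900295115 [ 910.83507922 -555.01805844  881.73850119] [[0.88, 0.36, -0.311], [0.475, -0.688, 0.549], [-0.016, -0.631, -0.776]]
{'clock': 0.1, 'joints': array([-1.43411267,  0.47770772,  0.02237898,  1.55630487, -0.01150612,
        1.10927088, -0.08310086]), 'qd': array([-0.00075409, -0.00197626,  0.0006808 , -0.00408728, -0.0008866 ,
       -0.00043839,  0.00131331]), 'joint_torque': array([ 3.86847314e-03, -5.84094644e+01,  1.53970756e+00, -2.73314685e+01,
       -5.42550813e-02,  1.30948264e-02,  4.78025026e-05]), 'tool_pos': array([163.48859451, 654.37397824, 221.8062967 ]), 'eef_rot': array([-3.38248497e-05,  1.22094065e-01,  9.92518226e-01, -7.80353534e-04]), 'ft_force': array([0.2692162 , 0.636839  , 0.22043023]), 'wrist_torque': array([ 0.04441091, -0.02026248,  0.00799301]), 'grip_force': 0.0, 'width': 87.98001944204272}
[[-0.97   0.242 -0.   ]
 [ 0.242  0.97  -0.002]
 [-0.    -0.002 -1.   ]]
```

View pics/top.png

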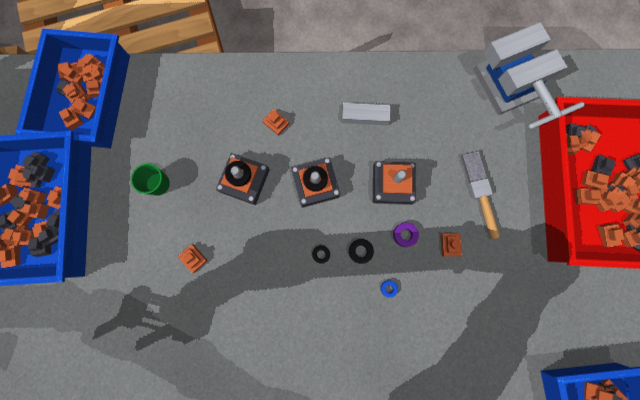

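View pics/scene.png

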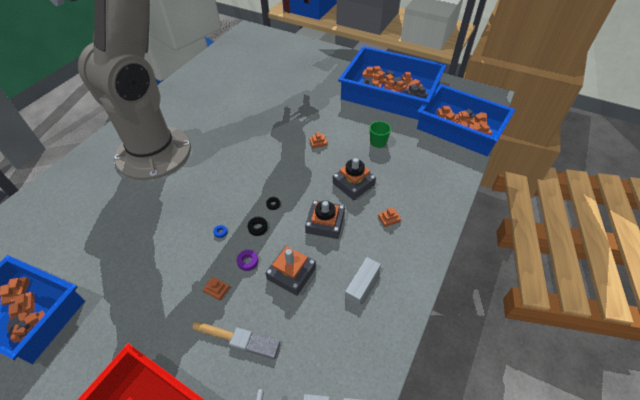

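The top view shows ring-less block_a at about (395,182), ringed blocks at (316,180) and (242,177), and the larger black ring at (361,251). The smaller black ring is at (321,254), purple at (406,235) and blue at (390,288).

```bash
cat > m.py <<'E'
from h import *
t=Cam("top"); s=Cam("scene")
def blob(c,u,v,r,test):
    hsv=cv2.cvtColor(c.px,cv2.COLOR_RGB2HSV); m=test(hsv).astype(np.uint8)
    k=np.zeros_like(m); cv2.circle(k,(u,v),r,1,-1); m*=k
    cs,_=cv2.findContours(m,cv2.RETR_EXTERNAL,cv2.CHAIN_APPROX_NONE); return max(cs,key=cv2.contourArea)
blk=lambda h:h[...,2]<38
cop=lambda h:(h[...,0]<16)&(h[...,1]>120)&(h[...,2]>70)
for n,(u,v),(us,vs) in(("big",(361,251),(258,226)),("small",(321,254),(273,203))):
    for c,a in((t,(u,v)),(s,(us,vs))):
        k=blob(c,*a,18,blk); (x,y),(w,h),an=cv2.fitEllipse(cv2.convexHull(k)); p=c.at(x,y,10)
        print(n,(round(x),round(y)),p.round(1),"dia",np.linalg.norm(c.at(x-h/2,y,10)-c.at(x+h/2,y,10)).round(1))
for n,(u,v),(us,vs) in(("L",(242,177),(354,178)),("M",(316,180),(325,217)),("R",(395,182),(291,267))):
    for c,a in((t,(u,v)),(s,(us,vs))):
        k=blob(c,*a,30,cop); x,y=0,0
        r=cv2.minAreaRect(k); print(n,np.round(r[0]),np.round(r[1]),round(r[2]),"z47",c.at(*r[0],47).round(1),"z65",c.at(*r[0],65).round(1), "side", (np.array(r[1])*(c.eye[2]-47)/c.f/0.98).round(1))
a=cv2.resize(t.px[145:215,205:430],None,fx=3.5,fy=3.5,interpolation=cv2.INTER_CUBIC)
b=cv2.resize(s.px[145:300,250:390],None,fx=2.2,fy=2.2,interpolation=cv2.INTER_CUBIC)
o=np.zeros((a.shape[0]+b.shape[0],max(a.shape[1],b.shape[1]),3),np.uint8); o[:a.shape[0],:a.shape[1]]=a; o[a.shape[0]:,:b.shape[1]]=b
cv2.imwrite("pics/crop.png",o[...,::-1]); print(o.shape)
E
python3 m.py
```

```text
big (361, 251) [460.1 -91.4  10. ] dia 54.0
big (257, 226) [459.9 -89.9  10. ] dia 52.7
small (321, 254) [453.7  -3.3  10. ] dia 38.9
small (273, 203) [455.   -4.1  10. ] dia 36.2
L [239. 175.] [29. 30.] 22 z47 [624.2 174.3  47. ] z65 [619.8 170.2  65. ] side [63.3 64.1]
L [354. 171.] [23. 21.] 45 z47 [617.6 182.8  47. ] z65 [624.  166.9  65. ] side [48.4 43.9]
M [315. 180.] [28. 29.] 75 z47 [612.    7.8  47. ] z65 [607.9   7.6  65. ] side [61.5 62. ]
M [325. 214.] [24. 21.] 10 z47 [614.4   6.5  47. ] z65 [620.8  -5.6  65. ] side [51.7 44.2]
R [398. 178.] [29. 29.] 90 z47 [ 613.9 -171.2   47. ] z65 [ 609.7 -167.3   65. ] side [62.9 62.9]
R [289. 261.] [26. 26.] 32 z47 [ 605.8 -160.9   47. ] z65 [ 612.4 -169.4   65. ] side [56.5 56.5]
(586, 788, 3)
```

View pics/crop.png

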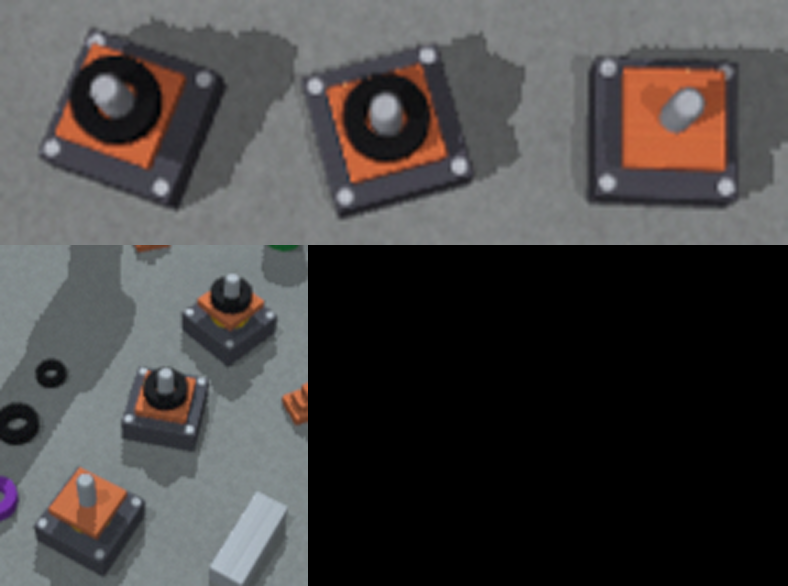

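block_b (left, about (620,170)) and block_a (right, about (610,-168)) are proud with the yellow neck visible; the middle block is home. The 54 mm ring lies at (460,-91).

```bash
python3 -m creep '-0.98 -0.62 0 0 0 0.3;-0.98 -0.62 0 0 0 0.3;-0.98 -0.62 0 0 0 0.3;-0.98 -0.62 0 0 0 0.3;-0.98 -0.62 0 0 0 0.3;-0.98 -0.62 0 0 0 0.3;-0.98 -0.62 0 0 0 0.3' 1; python3 -c "
from h import *
print(rows([480,200,220]),sensors.observe()['joints'].round(2),sensors.observe()['clock']);M=q2R(sensors.observe()['eef_rot']);print(M.round(3))"
```

```text
clock: 1.08
tool_pos: [363.0, 445.8, 222.6]
eef_rot: [-0.0, 0.422, 0.906, 0.0]
ft_force: [-0.7, 0.5, -0.9]
width: 87.5
grip_force: 0.0
[-1.054  -0.2738  0.0098] [-1.18  0.31  0.23  1.81 -0.08  1.02 -0.22] 1.075
[[-0.643  0.766 -0.001]
 [ 0.766  0.643  0.   ]
 [ 0.001 -0.    -1.   ]]
```

```bash
python3 -m creep '-0.99 -0.28 0 0 0 0.33;-0.99 -0.28 0 0 0 0.33;-0.99 -0.28 0 0 0 0.33;-0.99 -0.28 0 0 0 0.33;-0.99 -0.28 0 0 0 0.33;-0.99 -0.28 0 0 0 0.33' ; python3 -c "
from h import *
print(rows([460,-60,200]),sensors.observe()['joints'].round(2),sensors.observe()['clock']);M=q2R(sensors.observe()['eef_rot']);print(M.round(3))"
```

```text
clock: 1.82
tool_pos: [468.6, 212.0, 222.6]
eef_rot: [-0.0, 0.704, 0.71, 0.0]
ft_force: [-0.1, -0.4, -0.1]
width: 87.8
grip_force: 0.0
[-1.0876 -0.0442  0.0898] [-0.94  0.22  0.47  1.96 -0.12  0.99 -0.41] 1.825
[[-0.009  1.    -0.   ]
 [ 1.     0.009  0.001]
 [ 0.001 -0.    -1.   ]]
```

```bash
python3 -m creep '-1 -0.035 0 0 0 0;-1 -0.035 0 0 0 0;-1 -0.035 0 0 0 0;-1 -0.035 0 0 0 0;-1 -0.035 0 0 0 0;-1 -0.035 0 0 0 0' ; python3 -c "
from h import *
print(rows([460,-91,180]),sensors.observe()['joints'].round(2))
c=Cam('wrist');c.save('w1');print(c.eye,c.R.round(2),c.proj([460,-91,18]))"
```

```text
clock: 2.58
tool_pos: [462.4, -36.9, 222.6]
eef_rot: [-0.0, 0.703, 0.711, 0.0]
ft_force: [-1.0, 0.9, -0.5]
width: 87.6
grip_force: 0.0
[-0.2162 -0.0119  0.1701] [-0.63  0.13  0.64  2.07 -0.09  0.97  0.07]
[461.37778756  42.69636    385.38697924] [[ 1.    0.01  0.  ]
 [ 0.01 -0.96 -0.29]
 [-0.    0.29 -0.96]] (np.float64(312.7077702806192), np.float64(216.2753089702163))
```

View pics/w1.png

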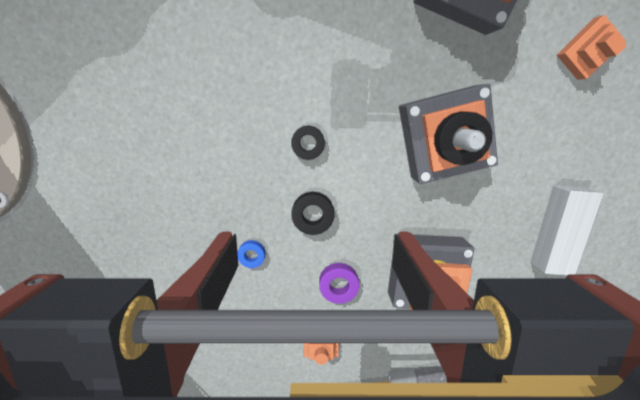

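The ring is at about (313,213) in the wrist view, close to the predicted (313,216); no other ring lies on the closing line.

```bash
python3 - <<'E'
from h import *
c=Cam('wrist'); g=cv2.cvtColor(c.px,cv2.COLOR_RGB2HSV)[...,2]; m=(g<75).astype(np.uint8); k=np.zeros_like(m); cv2.circle(k,(313,213),28,1,-1)
cs,_=cv2.findContours(m*k,cv2.RETR_EXTERNAL,2); h=cv2.convexHull(max(cs,key=cv2.contourArea)); (x,y),(w,hh),a=cv2.fitEllipse(h)
p=c.at(x,y,10); print(x,y,w,hh,p,np.array([w,hh])*np.linalg.norm(p-c.eye)/c.f); print(rows([p[0],p[1],60]),rows([p[0],p[1],5]))
E
```

```text
312.6797180175781 213.13153076171875 41.53851318359375 42.28807830810547 [459.91093125 -89.4351092   10.        ] [52.44019733 53.38648404]
[-0.2108 -0.0121  0.6499] [-0.2109 -0.0121  0.8699]
```

```bash
python3 -m creep '-0.211 -0.012 0.3 0 0 0;-0.211 -0.012 0.5 0 0 0;-0.211 -0.012 0.65 0 0 0;-0.211 -0.012 0.75 0 0 0;-0.211 -0.012 0.82 0 0 0;-0.211 -0.012 0.87 0 0 0;-0.211 -0.012 0.87 0 0 0;-0.211 -0.012 0.87 0 0 0' 1 && python3 -m creep '0 0 0 0 0 0;0 0 0 0 0 0;0 0 0 0 0 0;0 0 0 0 0 0;0 0 0 0 0 0;0 0 0 0 0 0' 0
```

```text
clock: 3.68
tool_pos: [459.9, -91.9, 5.6]
eef_rot: [0.0, 0.705, 0.71, 0.0]
ft_force: [-0.4, -0.3, -0.4]
width: 87.7
grip_force: 0.0
clock: 4.42
tool_pos: [459.4, -92.3, 5.3]
eef_rot: [0.0, 0.705, 0.709, 0.0]
ft_force: [-0.2, 0.7, 3.4]
width: 51.9
grip_force: 30.0
```

```bash
python3 -m creep '0 0 -0.3 0 0 0;0 0 -0.5 0 0 0;0 0 -0.66 0 0 0;0 0 -0.66 0 0 0;0 0.3 -0.66 0 0 0;0 0.4 -0.66 0 0 0;0 0.4 -0.66 0 0 0;0 0.4 -0.66 0 0 0' && python3 - <<'E'
from h import *
c=Cam('wrist');t=Cam('top');s=Cam('scene')
u,v=c.proj([612,-169,100]);print(u,v,sensors.observe()['tool_pos'])
def cr(x,y,w,k,c): y=max(0,y);x=max(0,x);return cv2.resize(c.px[y:y+w,x:x+w],(k,k),interpolation=cv2.INTER_CUBIC)
big=np.hstack([cv2.resize(c.px,(400,250)),cr(370,150,60,200,t),cr(260,235,60,200,s) ] if 0 else [cr(365,145,60,300,t),cr(262,235,60,300,s)])
o=np.vstack([big,cv2.resize(c.px[:, :],(600,375))])[:600]
cv2.imwrite('pics/w2.png',o[...,::-1]); print(o.shape)
E
```

```text
clock: 5.42
tool_pos: [557.5, -92.0, 168.5]
eef_rot: [-0.001, 0.705, 0.709, -0.001]
ft_force: [0.3, -0.3, -0.7]
width: 52.3
grip_force: 30.0
379.3607436719204 297.374124520337 [557.9009645  -91.83271594 169.65616797]
(600, 600, 3)
```

View pics/w2.png

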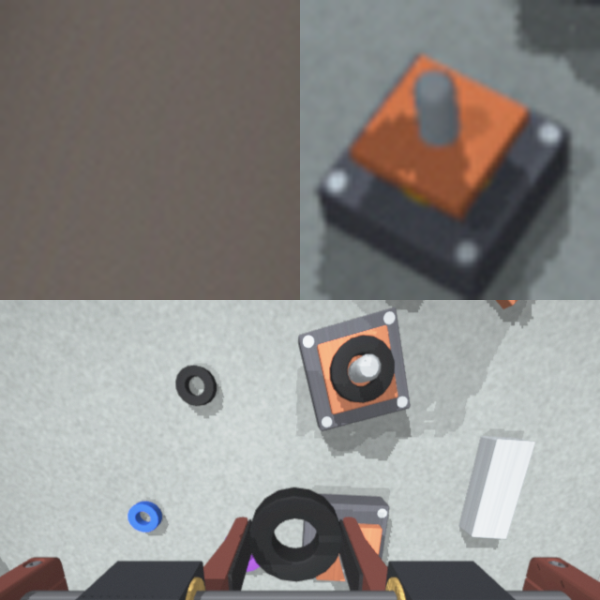

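```bash
python3 - <<'E'
from h import *
t=Cam('top');s=Cam('scene')
def tri(a,b):
    A=[];B=[]
    for c,(u,v) in((t,a),(s,b)):
        d=c.R@np.array([(u-c.cx)/c.f,(v-c.cy)/c.f,1]);d/=np.linalg.norm(d);P=np.eye(3)-np.outer(d,d);A.append(P);B.append(P@c.eye)
    return np.linalg.lstsq(np.vstack(A),np.hstack(B),rcond=None)[0]
print(tri((401.9,174.1),(289.2,252.2)),t.at(401.9,174.1,104),s.at(289.2,252.2,104), "blk",t.at(395.6,181.4,36))
# pillar L, M from crop
for n,a in(("L",(106,90)),("M",(385,104))): 
  for z in(87,105): print(n,z,t.at(205+a[0]/3.5,145+a[1]/3.5,z))
for n,q in(("L",((96,38),(204,78),(51,147),(161,187))),("M",((316,86),(428,55),(345,197),(460,166)))):
  m=np.mean(q,0); print(n,"blk",t.at(205+m[0]/3.5,145+m[1]/3.5,36))
# ring in grip: bottom height/ centre, wrist
c=Cam('wrist'); g=cv2.cvtColor(c.px,cv2.COLOR_RGB2HSV); m=((g[...,2]<90)&(g[...,1]<60)).astype(np.uint8); 
tp=sensors.observe()['tool_pos']; x0,y0=c.proj(tp); print("tcp px",x0,y0)
E
```

```text
[ 611.91568996 -167.48008675  101.69444613] [ 609.82016497 -168.2464924   104.        ] [ 614.28409705 -167.28722103  104.        ] blk [ 609.91593862 -169.09195691   36.        ]
L 87 [623.13598871 173.69815487  87.        ]
L 105 [618.53543095 169.42108182 105.        ]
M 87 [613.65162385   7.68813691  87.        ]
M 105 [609.28039469   7.42512741 105.        ]
L blk [621.41066486 171.29655453  36.        ]
M blk [611.76608184   7.04424144  36.        ]
tcp px 315.66579775430847 250.10743014720777
```

```bash
python3 -m creep '-0.3 0.215 0 0 0 0;-0.55 0.215 0 0 0 0;-0.59 0.215 0 0 0 0;-0.59 0.215 0 0 0 0;-0.59 0.215 0 0 0 0;-0.59 0.215 0 0 0 0' && python3 - <<'E'
from h import *
c=Cam('wrist'); c.save('w3'); print(sensors.observe()['tool_pos'],c.proj([611,-168.5,104]))
E
```

```text
clock: 6.48
tool_pos: [614.3, -236.8, 170.1]
eef_rot: [-0.0, 0.704, 0.71, 0.0]
ft_force: [-0.3, 0.2, -1.0]
width: 52.1
grip_force: 30.0
[ 614.27715834 -236.92152645  170.11642707] (np.float64(311.46900942008796), np.float64(120.42864569214676))
```

View pics/w3.png

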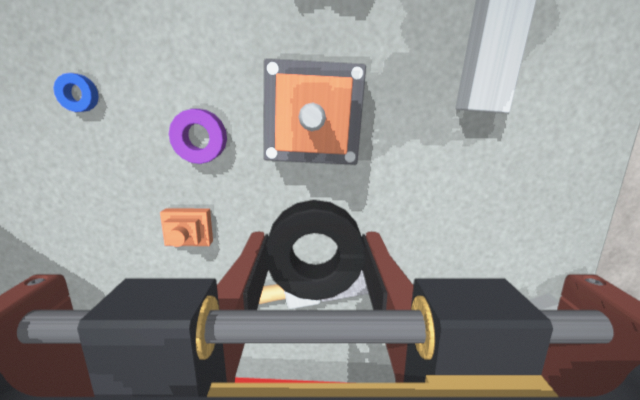

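The pillar top is at about (312,116), and the held ring is centred near (315,249) with its bore clear.

```bash
python3 - <<'E'
from h import *
c=Cam('wrist'); g=cv2.cvtColor(c.px,cv2.COLOR_RGB2HSV); tp=sensors.observe()['tool_pos']
def el(m,u,v,r,hull=True):
    k=np.zeros(m.shape,np.uint8); cv2.circle(k,(u,v),r,1,-1)
    cs,_=cv2.findContours((m.astype(np.uint8))*k,cv2.RETR_EXTERNAL,2); h=cv2.convexHull(max(cs,key=cv2.contourArea)); return cv2.fitEllipse(h),cv2.boundingRect(h)
e,b=el((g[...,1]<70)&(g[...,2]>120),312,116,17); print('pillar',e,b)
p=c.at(*e[0],105); print(p, np.array(e[1])*np.linalg.norm(p-c.eye)/c.f)
e,b=el((g[...,2]<62)&(g[...,1]<120),315,250,52); print('ring',e,b); zr=tp[2]+3.7
q=c.at(*e[0],zr); print(q,q-tp,np.array(e[1])*np.linalg.norm(q-c.eye)/c.f)
e,b=el(g[...,2]>75,315,249,27); print('bore',e,b); print([(c.at(*e[0],z)-tp).round(1) for z in(zr-9,zr,zr+9)])
E
```

```text
pillar ((311.7171630859375, 116.13941192626953), (26.684946060180664, 27.99810791015625), 167.26144409179688) (299, 102, 27, 29)
[ 611.1685743  -165.71342668  105.        ] [19.30986157 20.26009672]
ring ((314.911865234375, 249.8192596435547), (96.6939697265625, 103.352294921875), 88.80708312988281) (263, 201, 105, 98)
[ 614.05071976 -234.90364125  173.86442534] [-0.24918741  2.22623402  3.7       ] [54.28633938 58.0244846 ]
bore ((314.63665771484375, 248.26353454589844), (31.543846130371094, 44.74118423461914), 89.70175170898438) (292, 233, 46, 32)
[array([-0.4, -1.2, -5.3]), array([-0.4,  3.2,  3.7]), array([-0.4,  7.5, 12.7])]
```

```bash
python3 -m creep '0.15 -0.009 0 0 0 0;0.274 -0.009 0 0 0 0;0.274 -0.009 0 0 0 0;0.274 -0.009 0.12 0 0 0;0.274 -0.009 0.19 0 0 0;0.274 -0.009 0.21 0 0 0;0.274 -0.009 0.21 0 0 0;0.274 -0.009 0.21 0 0 0' && python3 - <<'E'
from h import *
c=Cam('wrist'); s=Cam('scene'); print(sensors.observe()['tool_pos'])
u,v=map(int,s.proj([611,-166,105])); print(u,v)
o=np.hstack([cv2.resize(s.px[v-25:v+35,u-30:u+30],(400,400),interpolation=2),cv2.resize(c.px[180:320,240:380],(400,400),interpolation=2)]); cv2.imwrite('pics/w4.png',o[...,::-1])
E
```

```text
clock: 7.58
tool_pos: [611.8, -170.8, 118.5]
eef_rot: [0.001, 0.705, 0.709, 0.0]
ft_force: [0.1, 0.2, -0.7]
width: 52.1
grip_force: 30.0
[ 611.80006373 -170.60846033  118.41490876]
288 250
```

View pics/w4.png

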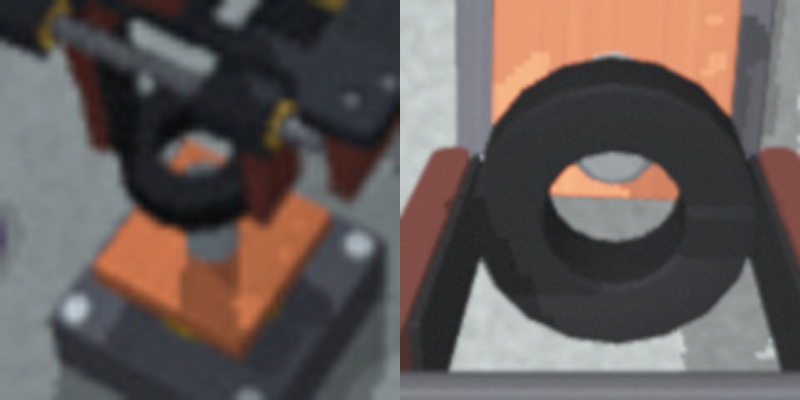

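```bash
python3 - <<'E'
from h import *
c=Cam('wrist'); tp=sensors.observe()['tool_pos']; print(c.eye,c.f,tp)
for z in(100,105): print(z,c.at(314.6,243.5,z),c.at(315,199,z))
print([np.round(c.proj([611.2,y,z]),1).tolist() for y,z in((-176,105),(-156,105),(-166,105))])
# ring bore top rim far & near, outer
b=lambda v,z:c.at(314.6,v,z)-tp
print('bore top-rim far edge',b(180+152*.35,12.7+tp[2]),'bore bottom near edge', b(180+242*.35,tp[2]-5.3),'outer near top',b(180+342*.35,tp[2]+12.7),'outer far bottom',b(180+57*.35,tp[2]-5.3))
E
```

```text
[610.86980839 -90.85058369 281.18506581] 315.28521436263526 [ 611.68741308 -170.51234759  118.285028  ]
100 [ 611.44629478 -175.06825938  100.        ] [ 611.49804053 -145.89684662  100.        ]
105 [ 611.43038601 -172.74418053  105.        ] [ 611.48070378 -144.37778481  105.        ]
[[314.2, 248.4], [314.4, 217.7], [314.3, 233.3]]
bore top-rim far edge [-0.37709119 15.63207259 12.7       ] bore bottom near edge [ -0.19350151 -12.28284202  -5.3       ] outer near top [ -0.12141179 -23.93533517  12.7       ] outer far bottom [-0.45383629 28.00500457 -5.3       ]
```

```bash
python3 -m creep '0.011 0 0 0 0 0;0.011 0 0 0 0 0;0.011 0 0.03 0 0 0;0.011 0 0.06 0 0 0;0.011 0 0.09 0 0 0;0.011 0 0.11 0 0 0;0.011 0 0.11 0 0 0'
```

```text
clock: 8.6
tool_pos: [610.9, -167.6, 89.6]
eef_rot: [-0.0, 0.705, 0.709, -0.0]
ft_force: [-0.4, 0.7, -0.9]
width: 52.1
grip_force: 30.0
```

```bash
python3 -m creep '0 0 0.04 0 0 0;0 0 0.07 0 0 0;0 0 0.08 0 0 0;0 0 0.08 0 0 0'
```

```text
clock: 9.1
tool_pos: [611.2, -167.6, 69.9]
eef_rot: [-0.0, 0.705, 0.709, -0.0]
ft_force: [0.5, -0.8, -0.2]
width: 52.4
grip_force: 30.0
```

```bash
python3 -m creep '0 0 0.01 0 0 0;0 0 0.016 0 0 0;0 0 0.02 0 0 0;0 0 0.024 0 0 0;0 0 0.024 0 0 0'
```

```text
clock: 9.72
tool_pos: [611.7, -167.8, 65.5]
eef_rot: [0.0, 0.705, 0.709, 0.001]
ft_force: [-2.2, 1.2, 8.6]
width: 52.4
grip_force: 30.0
```

```bash
python3 -m creep '0 0 -0.006 0 0 0;0 0 -0.006 0 0 0;0 0 -0.006 0 0 0;0 0 -0.006 0 0 0;0 0 -0.006 0 0 0;0.007 0 -0.1 0 0 0;0.007 0 -0.22 0 0 0;0.007 0 -0.26 0 0 0;0.007 0 -0.26 0 0 0' 1 && python3 -m creep '0 0 0 0 0 0;0 0 0 0 0 0;0 0 0 0 0 0;0 0 0 0 0 0;0 0 0 0 0 0;0 0 0 0 0 0;0 0 0 0 0 0;0 0 0 0 0 0' 0; python3 - <<'E'
from h import *
c=Cam('scene'); cv2.imwrite('pics/s5.png',cv2.resize(c.px[215:315,240:340],(500,500),interpolation=2)[...,::-1])
E
```

```text
clock: 10.85
tool_pos: [611.5, -165.8, 129.3]
eef_rot: [0.0, 0.705, 0.709, 0.0]
ft_force: [0.1, -0.4, 0.3]
width: 88.0
grip_force: 0.0
clock: 11.85
tool_pos: [611.3, -165.9, 129.2]
eef_rot: [0.0, 0.705, 0.709, 0.0]
ft_force: [-0.7, -0.1, -1.0]
width: 11.2
grip_force: 0.0
```

View pics/s5.png

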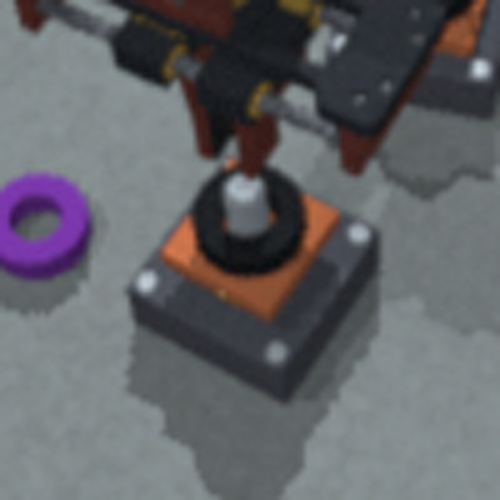

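The ring lies flat round the pillar at about (248,220) in the crop, with the carrier still proud. Next is pressing on the pillar with shut fingers.

```bash
python3 -m creep '0 0 0.05 0 0 0;0 0 0.08 0 0 0;0 0 0.1 0 0 0;0 0 0.12 0 0 0;0 0 0.13 0 0 0;0 0 0.14 0 0 0;0 0 0.14 0 0 0'
```

```text
clock: 12.78
tool_pos: [611.1, -165.8, 94.8]
eef_rot: [-0.0, 0.705, 0.709, 0.0]
ft_force: [-2.6, 1.0, 7.3]
width: 0.4
grip_force: 3.6
```

```bash
python3 -m creep '0 0 0.01 0 0 0;0 0 0.02 0 0 0;0 0 0.03 0 0 0;0 0 0.03 0 0 0;0 0 0.035 0 0 0;0 0 0.04 0 0 0;0 0 0.04 0 0 0'
```

```text
clock: 13.65
tool_pos: [611.3, -165.9, 87.1]
eef_rot: [-0.001, 0.705, 0.709, 0.001]
ft_force: [-10.0, 4.6, 26.9]
width: 0.3
grip_force: 13.2
```

```bash
python3 -m creep '0 0 0.008 0 0 0;0 0 0.012 0 0 0;0 0 0.012 0 0 0;0 0 0.012 0 0 0' && python3 -m creep '0 0 -0.1 0 0 0;0 0 -0.3 0 0 0;0 0 -0.4 0 0 0;0 0 -0.4 0 0 0;0 0 -0.4 0 0 0' && python3 - <<'E'
from h import *
# block_b pillar with top and scene pillar pixel: L from scene crop
c=Cam('scene'); print(c.proj([620,171,105]),c.proj([620,171,87]),rows([620,171,190]))
E
```

```text
clock: 14.15
tool_pos: [611.4, -166.0, 86.9]
eef_rot: [-0.001, 0.705, 0.709, 0.002]
ft_force: [-17.6, 8.1, 48.2]
width: 0.2
grip_force: 24.2
clock: 14.78
tool_pos: [610.7, -165.4, 180.0]
eef_rot: [-0.001, 0.705, 0.709, -0.0]
ft_force: [-1.1, 0.3, -1.6]
width: 0.6
grip_force: 0.0
(np.float64(354.3782537840561), np.float64(159.24845959453978)) (np.float64(354.0145701858502), np.float64(163.862426202966)) [ 1.3453  0.0468 -0.0406]
```

```bash
python3 -m creep '0.25 0.03 0 0 0 0;0.5 0.03 0 0 0 0;0.75 0.03 0 0 0 0;0.9 0.03 0 0 0 0;0.9 0.03 0 0 0 0;0.9 0.03 0 0 0 0;0.9 0.03 0 0 0 0' && python3 - <<'E'
from h import *
c=Cam('wrist'); g=cv2.cvtColor(c.px,cv2.COLOR_RGB2HSV); u,v=map(int,c.proj([620,171,103])); print(u,v)
m=((g[...,1]<70)&(g[...,2]>120)).astype(np.uint8); k=m*0; cv2.circle(k,(u,v),22,1,-1)
cs,_=cv2.findContours(m*k,0,2); e=cv2.fitEllipse(cv2.convexHull(max(cs,key=cv2.contourArea))); p=c.at(*e[0],103); print(e,p,rows([p[0],p[1],130]))
E
```

```text
clock: 15.7
tool_pos: [617.2, 56.9, 180.9]
eef_rot: [0.0, 0.706, 0.708, -0.0]
ft_force: [0.1, -0.1, 0.3]
width: 0.6
grip_force: 0.0
319 51
((321.3255615234375, 48.564109802246094), (25.95780372619629, 30.884517669677734), 26.085214614868164) [620.93677156 173.19817819 103.        ] [0.4642 0.0167 0.2037]
```

```bash
python3 -m creep '0.24 0.015 0 0 0 0;0.46 0.015 0 0 0 0;0.46 0.015 0 0 0 0;0.46 0.015 0.1 0 0 0;0.46 0.015 0.2 0 0 0;0.46 0.015 0.26 0 0 0;0.46 0.015 0.29 0 0 0;0.46 0.015 0.31 0 0 0;0.46 0.015 0.33 0 0 0;0.46 0.015 0.33 0 0 0'
```

```text
clock: 17.0
tool_pos: [620.9, 174.0, 99.5]
eef_rot: [0.0, 0.705, 0.709, 0.001]
ft_force: [-0.9, -0.1, 2.9]
width: 0.7
grip_force: 1.5
```

```bash
python3 -m creep '-0.005 0 0.01 0 0 0;-0.005 0 0.02 0 0 0;-0.005 0 0.03 0 0 0;-0.005 0 0.04 0 0 0;-0.005 0 0.05 0 0 0;-0.005 0 0.06 0 0 0;-0.005 0 0.07 0 0 0;-0.005 0 0.07 0 0 0' && python3 -m creep '0 0 0.006 0 0 0;0 0 0.006 0 0 0;0 0 0.006 0 0 0'
```

```text
clock: 18.0
tool_pos: [621.2, 174.0, 86.9]
eef_rot: [-0.001, 0.705, 0.709, 0.002]
ft_force: [-15.8, 0.9, 41.9]
width: 0.3
grip_force: 21.1
clock: 18.38
tool_pos: [621.2, 174.0, 86.8]
eef_rot: [-0.002, 0.705, 0.709, 0.002]
ft_force: [-20.3, -1.0, 52.4]
width: 0.5
grip_force: 26.4
```

```bash
python3 -m creep '0 0 -0.1 0 0 0;0 0 -0.3 0 0 0;0 0 -0.5 0 0 0;0 0.1 -0.7 0 0 0;0 0.1 -0.7 0 0 0;0 0.1 -0.7 0 0 0' && python3 - <<'E'
from h import *
c=Cam('scene'); cv2.imwrite('pics/s6.png',cv2.resize(c.px[140:310,190:420],(690,510),interpolation=2)[...,::-1])
E
```

```text
clock: 19.12
tool_pos: [644.9, 173.2, 254.1]
eef_rot: [-0.0, 0.705, 0.709, -0.0]
ft_force: [-0.2, -0.6, -0.2]
width: 0.2
grip_force: 0.0
```

View pics/s6.png

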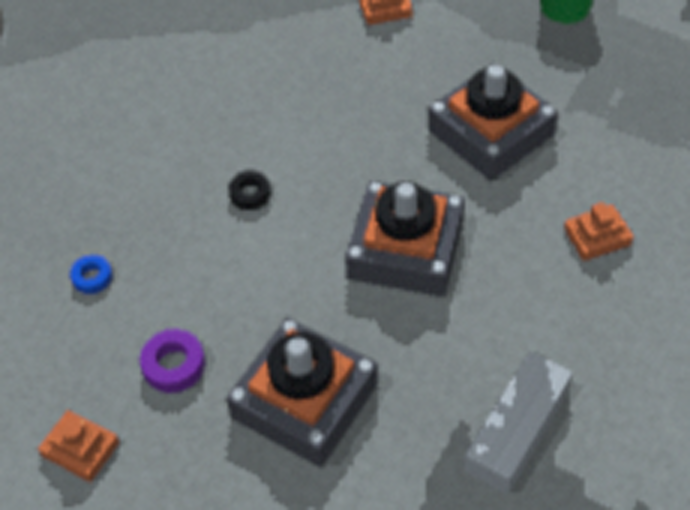

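The three carriers sit home at (300,365), (405,220) and (495,95) with no yellow showing. The ring is flat on block_a, the other things are undisturbed, and the arm is clear.

```bash
python3 -c "
from rig import hand_in; print(hand_in())"
```

```text
the job is handed in; nothing more can be done
None
```

I handed the job in at about 19 s of the 45 s: the ring lies flat round block_a's pillar, block_a and block_b are pressed down to a hard stop, block_c already looked home and was left alone, and the arm is clear (`hand_in()` returned no verdict).

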